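# Pack up the low seat of a furniture-leg stand

## Robot

A 6-joint arm with a two-finger parallel gripper is mounted at the origin on the work surface. World frame = base frame: x ahead of the robot, y to its left, z up, the work surface at z = 0. Lengths are in mm, angles in rad, forces in N, time in s.
With the tool pointing down it reaches from about 275 to 750 mm from the base axis. Payload 10.2 kg.
Tool frame: the origin (TCP) lies on the centre line of the jaws, within the pads' length; the fingertips stand 14 mm ahead of it and the grasp point (between the pads) lies 5 mm behind it (ctrl.finger_overhang is the distance from the TCP to the fingertips, in mm); z points along the fingers, y is the line along which they close (so a half turn about z gives the same grasp; the last joint's range is limited). The gripper opens to 85 mm and grips with 20 to 120 N. Pads are 22 mm wide; open, the fingers measure 114 mm over their backs; the gripper's body (76 mm by 85 mm) begins 54 mm behind the grasp point. The pads swing forward as they close: fully open they stand 13 mm farther back than shut.
Start: joints at [0.938, 0.313, 1.498, -0, 1.331, -0.223], TCP at [209.187, 481.531, 245.294] pointing down, gripper open.
Joint ranges: [-2.94, 2.94], [-0.97, 2.17], [0.19, 2.56], [-1.23, 4.37], [0.02, 3.11], [-2.88, 2.88]. Speed limits (rad/s): [2.39, 2.39, 3.01, 3.14, 3.14, 3.14].

## Interface

Orientations are given as a unit quaternion [w, x, y, z].
In Python, from workcell import ctrl gives the robot as it stands.
- The arm moves only by the shell command python3 -m creep 'ROWS' [FORCE]. ROWS is JSON, a list of rows, each a list of 7 numbers: the shift along the tool's x, y, z normalised to -1 to 1, where 1 is 25 cm, then the turn, a rotation vector about the tool's x, y, z normalised to -1 to 1, where 1 is pi/2 rad, then the closure, from 0 (fully open) to 1 (shut). A call has exactly 5 rows; each row is the pose to reach, as a shift and turn from the pose commanded when the call began, along the tool's axes at that moment; what a row does not reach only later rows make up. A row lasts 1/8 s, in which the tool goes at most 62.5 mm and 10.7 degrees, less where a joint would pass 70% of its speed; a pose out of reach is approached as far as the arm can. A call with a number of a shift or a turn outside -1 to 1 is refused whole. A call with a gripper value outside its range is refused whole. The fingers move at their own pace and stop on an object; FORCE is the grip in N (left out, the last holds). Time passes only in rows, so rows that repeat a pose let the fingers close, or fill a call up. It gives the time, the measured TCP pose, the force, the opening and the grip force at its end, in the units of the state.
- ctrl.get_obs(): the state, without advancing time (a new reading comes with each control period).
- ctrl.grab_frame(name): name is "scene" or "side" or "wrist"; returns a dict with "image" (480x640x3 uint8, blue, green, red), "mtx" (3x3 intrinsics, pixels), "R" (3x3) and "t" (3): a world point X has camera coordinates R X + t. Camera axes: x right, y down, z forward; pixel columns grow to the right and rows downward; lengths in mm; the calibration is good to about 2 mm. A picture is of the moment at which its call begins. There is no depth.
- ctrl.sign_off(): hands the job in; it is judged then, once.
The state is a dict: "clock": time; "joint_positions": joint angles; "qvel": joint speeds; "joint_efforts": joint torques, N m; "eef_pos": TCP position; "ee_rot": TCP orientation; "contact_force": force on the tool from outside, world axes, zero at the start; "wrist_torque": the same for the moment, N m; "finger_gap": opening from 0.0 (shut) to 1.0 (fully open); "grasp_force": force on a finger pad.
Only numpy, scipy, OpenCV 4.12 (cv2) and the standard library are available. Lean on these libraries where they do the work, as an engineer would, in place of code of your own. Each camera call takes 0.05 s, during which the arm holds its last target. There are 200 camera calls.

## Task

The repaired furniture leg is going to lie across the plywood stand, so its low cork seat has to come up to the height of the red jack rest beside it. Choose two of the three loose plywood spacers and stack them flat on the middle of the cork seat, one on the other, so that the top of the stack is as nearly level with the top of the jack rest as any two of them can make it; the jack's screw will take up the small remainder.

Things in the scene. Friction and masses are not known exactly. Their poses are not given: they have to be found in the camera images.
- rest_top (a point): Top centre of the red, cork-topped jack rest (70 x 50 mm), fixed at one end of a fixed plywood stand (110 x 270 x 18 mm); 65 to 95 mm above the bench. z is up, y runs along the stand, away from the seat. The seat, a fixed 84 mm square cork pad, is centred 150 mm from this point along its -y axis; its top is always 24 mm above the bench. Gap to fill: this point's height minus 24 mm.
- thin_center (a point): Thin birch plywood spacer, 72 x 48 mm in outline and 16 mm thick, lying loose and flat on the bench at the start; the point is its centre (half-way up). Its x axis runs along the 72 mm length, y along the 48 mm width, z up through the thickness. Stands alone with finger room all round.
- medium_center (a point): Medium birch plywood spacer, 72 x 48 mm in outline and 28 mm thick, lying loose and flat on the bench at the start; the point is its centre (half-way up). Its x axis runs along the 72 mm length, y along the 48 mm width, z up through the thickness. Stands alone with finger room all round.
- thick_center (a point): Thick birch plywood spacer, 72 x 48 mm in outline and 40 mm thick, lying loose and flat on the bench at the start; the point is its centre (half-way up). Its x axis runs along the 72 mm length, y along the 48 mm width, z up through the thickness. Stands alone with finger room all round.
There are look-alikes about, which are no part of the job. Leave any green or pink look-alike of the part that bears medium_center alone.

How it is judged (in metres and radians):
At the end, for the whole second after the job is handed in: Two spacers lie flat (within 7 degrees), one on the other, on the cork seat, each centred on it within 18 mm along and across the stand, the stack's top within 8.5 mm of the height of the jack rest's top (the best pair is never more than 6 mm off), released (((height (world z) of thin_center between 0.028 and 0.036 m and height (world z) of medium_center between 0.049 and 0.059 m and z of medium_center in the frame of rest_top between -0.0225 and -0.0055 m and x of thin_center in the frame of rest_top between -0.018 and 0.018 m and y of thin_center in the frame of rest_top between -0.168 and -0.132 m and angle between each of thin_center, medium_center's own z axis and vertical below 0.12 rad and x of medium_center in the frame of rest_top between -0.018 and 0.018 m and y of medium_center in the frame of rest_top between -0.168 and -0.132 m) or (height (world z) of thin_center between 0.028 and 0.036 m and height (world z) of thick_center between 0.055 and 0.065 m and z of thick_center in the frame of rest_top between -0.0285 and -0.0115 m and x of thin_center in the frame of rest_top between -0.018 and 0.018 m and y of thin_center in the frame of rest_top between -0.168 and -0.132 m and angle between each of thin_center, thick_center's own z axis and vertical below 0.12 rad and x of thick_center in the frame of rest_top between -0.018 and 0.018 m and y of thick_center in the frame of rest_top between -0.168 and -0.132 m) or (height (world z) of medium_center between 0.034 and 0.042 m and height (world z) of thin_center between 0.055 and 0.065 m and z of thin_center in the frame of rest_top between -0.0165 and 0.0005 m and x of medium_center in the frame of rest_top between -0.018 and 0.018 m and y of medium_center in the frame of rest_top between -0.168 and -0.132 m and angle between each of medium_center, thin_center's own z axis and vertical below 0.12 rad and x of thin_center in the frame of rest_top between -0.018 and 0.018 m and y of thin_center in the frame of rest_top between -0.168 and -0.132 m) or (height (world z) of medium_center between 0.034 and 0.042 m and height (world z) of thick_center between 0.067 and 0.077 m and z of thick_center in the frame of rest_top between -0.0285 and -0.0115 m and x of medium_center in the frame of rest_top between -0.018 and 0.018 m and y of medium_center in the frame of rest_top between -0.168 and -0.132 m and angle between each of medium_center, thick_center's own z axis and vertical below 0.12 rad and x of thick_center in the frame of rest_top between -0.018 and 0.018 m and y of thick_center in the frame of rest_top between -0.168 and -0.132 m) or (height (world z) of thick_center between 0.04 and 0.048 m and height (world z) of thin_center between 0.067 and 0.077 m and z of thin_center in the frame of rest_top between -0.0165 and 0.0005 m and x of thick_center in the frame of rest_top between -0.018 and 0.018 m and y of thick_center in the frame of rest_top between -0.168 and -0.132 m and angle between each of thick_center, thin_center's own z axis and vertical below 0.12 rad and x of thin_center in the frame of rest_top between -0.018 and 0.018 m and y of thin_center in the frame of rest_top between -0.168 and -0.132 m) or (height (world z) of thick_center between 0.04 and 0.048 m and height (world z) of medium_center between 0.073 and 0.083 m and z of medium_center in the frame of rest_top between -0.0225 and -0.0055 m and x of thick_center in the frame of rest_top between -0.018 and 0.018 m and y of thick_center in the frame of rest_top between -0.168 and -0.132 m and angle between each of thick_center, medium_center's own z axis and vertical below 0.12 rad and x of medium_center in the frame of rest_top between -0.018 and 0.018 m and y of medium_center in the frame of rest_top between -0.168 and -0.132 m))); the robot touches nothing.
It also fails if it takes over 54 s, if anything falls off the work surface, if the arm or the gripper's body presses on something with over 40 N, if the wrist force passes 120 N, or if a joint passes its speed limit or range.

## Working session

There is one attempt and no reset: what is moved stays moved. The work goes in short steps, Python scripts to look and compute and a shell command to move; the robot and the scene stay as the last step left them, time stands still between calls to the robot, and variables do not carry over. Pictures are saved under pics/ and viewed, at most 10 in all, crops included, and the job is handed in when it is done.

```bash
ls; mkdir -p pics; python3 - <<'E'
from workcell import ctrl
import cv2, pickle
for n in ("scene","side"):
    f=ctrl.grab_frame(n); cv2.imwrite(f"pics/{n}0.png",f["image"]); pickle.dump(f,open(f"{n}0.pkl","wb"))
    print(n,f["mtx"].round(1).tolist(),f["R"].round(3).tolist(),f["t"].round(1).tolist())
o=ctrl.get_obs(); print({k:o[k] for k in("clock","eef_pos","ee_rot","contact_force","finger_gap")})
E
```

```text
pics
scene [[524.6, 0.0, 319.7], [0.0, 524.6, 239.3], [0.0, 0.0, 1.0]] [[0.52, 0.854, -0.001], [0.675, -0.412, -0.612], [-0.524, 0.318, -0.791]] [-220.3, -265.8, 1441.9]
side [[540.1, 0.0, 323.0], [0.0, 540.1, 236.0], [0.0, 0.0, 1.0]] [[0.82, -0.573, 0.001], [-0.367, -0.526, -0.767], [0.44, 0.629, -0.641]] [-410.6, 222.1, 888.5]
{'clock': 0.1, 'eef_pos': array([209.06037146, 481.35734537, 244.80357289]), 'ee_rot': array([-2.46899997e-04,  2.03479754e-01,  9.79078983e-01, -5.22466152e-04]), 'contact_force': array([-0.97499079,  0.1252946 ,  0.0179324 ]), 'finger_gap': 0.9993886301447408}
```

View pics/scene0.png

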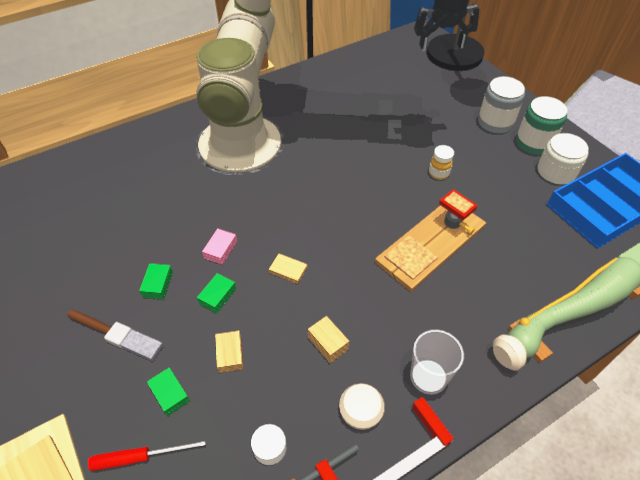

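View pics/side0.png

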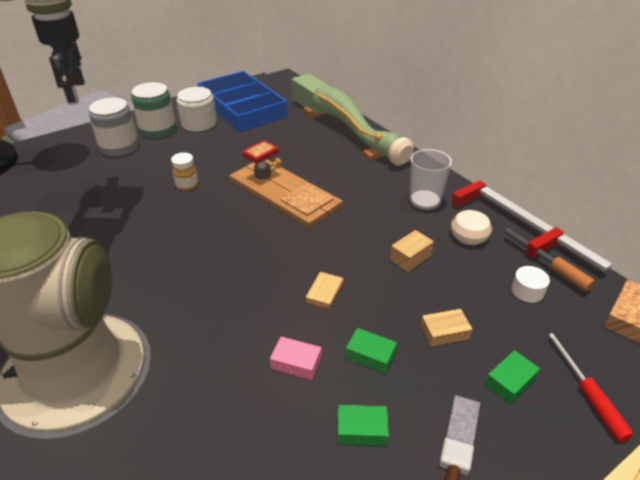

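The scene view shows loose birch spacers at (288,267), (229,351) and (328,338). The possible look-alikes are pink (220,246) and green (155,281), (216,292) and (168,390). The stand has its seat at (410,257) and its rest at (458,204). The side view shows the same spacers at (325,290), (447,327) and (412,250), with the rest at (261,151).

By apparent height I'd call (288,267) thin, (229,351) medium and (328,338) thick. I'll check this by measuring the faces.

```bash
cat > h.py <<'E'
import numpy as np, cv2, pickle
def ray(f,uv):
    K,R,t=f["mtx"],f["R"],f["t"]; d=R.T@np.linalg.inv(K)@np.array([uv[0],uv[1],1.]); return -R.T@t,d
def plane(f,uv,z):
    c,d=ray(f,uv); return c+d*(z-c[2])/d[2]
def proj(f,X):
    p=f["mtx"]@(f["R"]@np.asarray(X,float)+f["t"]); return p[:2]/p[2]
def tri(f1,u1,f2,u2):
    c1,d1=ray(f1,u1);c2,d2=ray(f2,u2)
    s=np.linalg.lstsq(np.c_[d1,-d2],c2-c1,rcond=None)[0]; a,b=c1+s[0]*d1,c2+s[1]*d2
    return (a+b)/2,np.linalg.norm(a-b)
E
python3 - <<'E'
from h import *
S=pickle.load(open("scene0.pkl","rb")); D=pickle.load(open("side0.pkl","rb"))
for f,seeds,n in((S,dict(thin=(288,267),med=(229,351),thick=(328,338)),"scene"),(D,dict(thin=(325,290),med=(447,327),thick=(412,250)),"side")):
    hsv=cv2.cvtColor(f["image"],cv2.COLOR_BGR2HSV)
    m=cv2.inRange(hsv,(8,60,70),(32,255,255))
    nl,lab=cv2.connectedComponents(m)
    for k,s in seeds.items():
        c=max(cv2.findContours((lab==lab[s[1],s[0]]).astype(np.uint8),0,1)[0],key=cv2.contourArea)
        h=cv2.convexHull(c); a=cv2.approxPolyDP(h,2.2,True)[:,0]
        print(n,k,cv2.contourArea(c),a.tolist())
        ys,xs=np.where(lab==lab[s[1],s[0]]); v=hsv[ys,xs,2]; print(np.percentile(v,[5,25,50,75,95]))
    m=cv2.inRange(hsv,(0,150,90),(5,255,255))|cv2.inRange(hsv,(174,150,90),(180,255,255))
    nl,lab,st,ce=cv2.connectedComponentsWithStats(m)
    print([(st[i].tolist(),ce[i].round(1).tolist()) for i in range(1,nl) if st[i,4]>60])
a=cv2.resize(S["image"][235:385,200:360],None,fx=3.7,fy=3.7,interpolation=3)
b=cv2.resize(S["image"][185:295,370:490],None,fx=5,fy=5,interpolation=3)
cv2.imwrite("pics/cropA.png",a);cv2.imwrite("pics/cropB.png",b)
E
```

```text
scene thin 703.5 [[278, 253], [307, 265], [297, 284], [269, 272]]
[126.   220.25 247.   247.   247.  ]
scene med 983.5 [[238, 330], [243, 368], [219, 372], [216, 365], [215, 334]]
[131.25 231.25 246.   247.   247.  ]
scene thick 1142.5 [[325, 316], [349, 341], [348, 349], [330, 363], [311, 342], [307, 333], [309, 327]]
[127.75 150.   246.   247.   247.  ]
[([439, 190, 38, 30, 304], [456.8, 206.3]), ([412, 397, 42, 49, 785], [431.4, 420.8]), ([88, 447, 61, 24, 909], [117.3, 458.5]), ([316, 459, 22, 21, 282], [325.4, 470.6])]
side thin 975.0 [[319, 271], [343, 277], [343, 284], [330, 309], [305, 301], [305, 295]]
[ 91.55 142.   245.   247.   248.  ]
side med 1476.0 [[461, 308], [472, 327], [470, 338], [430, 346], [420, 326], [422, 315]]
[ 92. 123. 233. 242. 248.]
side thick 1232.5 [[416, 229], [433, 240], [430, 257], [407, 272], [390, 260], [391, 244]]
[ 90. 115. 139. 241. 245.]
[([243, 141, 35, 23, 264], [260.2, 153.6]), ([452, 181, 33, 25, 434], [466.9, 192.7]), ([527, 228, 36, 29, 488], [543.7, 240.9]), ([579, 377, 54, 65, 1229], [606.1, 409.9])]
```

View pics/cropA.png

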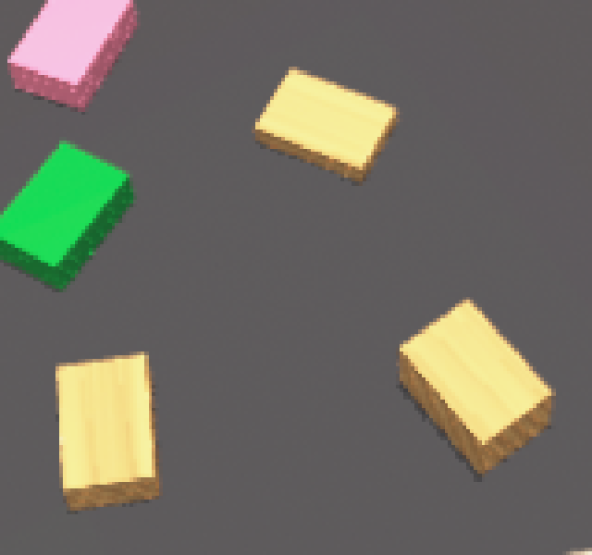

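View pics/cropB.png

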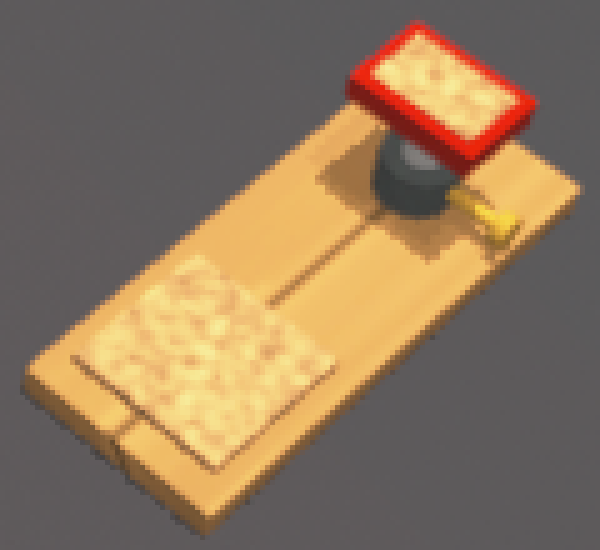

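The crops confirm the pick. In crop A, (325,118) has a thin edge band, (107,430) a medium one and (475,380) the tallest. The pink and green look-alikes are clearly separate. In crop B, the rest's cork top is centred near scene (459,202) and the seat near (411,257).

```bash
python3 - <<'E'
from h import *
S=pickle.load(open("scene0.pkl","rb")); D=pickle.load(open("side0.pkl","rb"))
def blob(f,seed,lo,hi):
    m=cv2.inRange(cv2.cvtColor(f["image"],cv2.COLOR_BGR2HSV),lo,hi); lab=cv2.connectedComponents(m,connectivity=4)[1]
    l=lab[seed[1],seed[0]]; return None if l==0 else (lab==l).astype(np.uint8)
def rect(f,m,z):
    c=max(cv2.findContours(m,0,1)[0],key=cv2.contourArea)[:,0]
    P=np.array([plane(f,u,z)[:2] for u in c.astype(float)],np.float32)
    (c,(w,h),a)=cv2.minAreaRect(P); 
    if w<h:w,h,a=h,w,a+90
    return np.round(c,1),round(w,1),round(h,1),round(a%180,1)
for k,z,s,d in(("thin",16,(288,267),(325,288)),("med",28,(229,345),(445,320)),("thick",40,(330,333),(412,243))):
    for f,u in((S,s),(D,d)):
        m=blob(f,u,(8,40,190),(32,255,255)); print(k,rect(f,m,z) if m is not None else None)
# rest: cork blob inside red outline, both views
cs=[]
for f,s in((S,(458,204)),(D,(261,151))):
    m=blob(f,s,(7,40,140),(32,255,255)); M=cv2.moments(m,True); c=(M["m10"]/M["m00"],M["m01"]/M["m00"]); print("rest",c,M["m00"]); cs.append(c)
X,e=tri(S,cs[0],D,cs[1]); print("rest tri",X,e)
for z in(65,80,95): print(z,plane(S,cs[0],z),plane(D,cs[1],z))
for z in(X[2],):
    for q in((453.6,189.4),(477.4,205),(464,214.6),(439.6,201.4)): print(plane(S,q,z)[:2].round(1))
print("seat",[plane(S,(370+u/5,185+v/5),24)[:2].round(1) for u,v in((195,255),(337,370),(215,470),(75,358))])
cv2.imwrite("pics/cropC.png",cv2.resize(D["image"][130:230,220:350],None,fx=6,fy=6,interpolation=3))
E
```

```text
thin (array([440.8, -94. ]), 73.1, 48.6, 34.1)
thin (array([440.6, -91. ]), 73.2, 47.8, 33.7)
med (array([ 558.3, -293.7]), 72.2, 48.9, 157.9)
med (array([ 558.4, -291. ]), 71.4, 48.9, 158.2)
thick (array([ 640.9, -113.4]), 72.6, 48.4, 7.0)
thick (array([ 641., -110.]), 72.4, 47.7, 6.6)
rest (458.371875, 201.88125) 320.0
rest (260.12888888888887, 148.65777777777777) 225.0
rest tri [533.68271495 300.5447006   91.28336021] 2.308308583440115
65 [519.27506153 319.34636032  65.        ] [554.42946007 342.12450972  65.        ]
80 [527.98960156 307.84912739  80.        ] [542.71537603 319.49860789  80.        ]
95 [536.70414159 296.35189447  95.        ] [531.00129198 296.87270606  95.        ]
[499.2 315.2]
[564.1 329.5]
[570.1 285. ]
[511.3 264. ]
seat [array([517.2, 184.2]), array([602.4, 198.5]), array([616.5, 119.3]), array([536.1, 102.6])]
```

View pics/cropC.png

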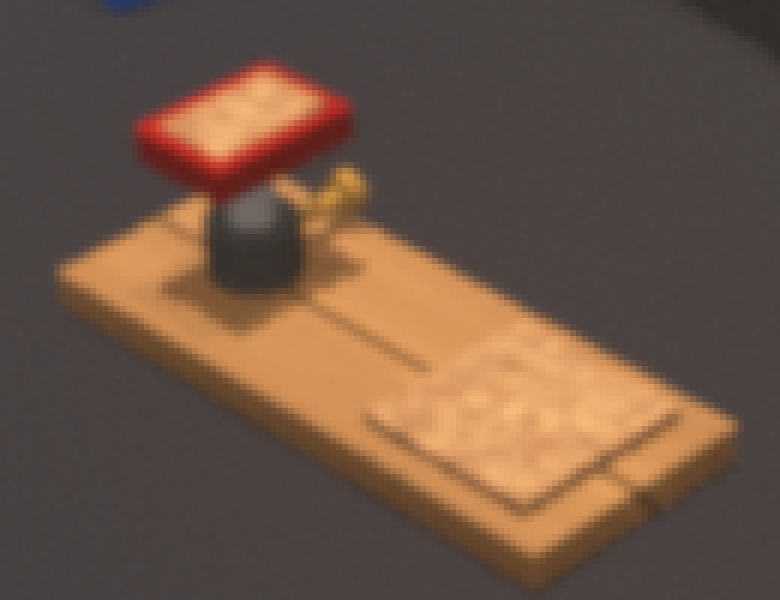

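The side crop shows the rest clearly above the stand, with the seat's corners near (540,318), (682,413), (527,512) and (365,418) in crop pixels. Triangulation puts the rest top at about z = 91, a gap of about 67. Medium + thick = 68 is the best pair by far (the next is 56). I'll put thick at the bottom and medium on top.

```bash
cat >> h.py <<'E'
from scipy.spatial.transform import Rotation as Rn
def go(x,y,z,yaw):
    """row (shift/250, turn/(pi/2)) from current pose to x,y,z with tool y at yaw deg (mod 180), pointing down"""
    from workcell import ctrl
    o=ctrl.get_obs(); q=o["ee_rot"]; R=Rn.from_quat([q[1],q[2],q[3],q[0]])
    a=np.radians(yaw); best=None
    for s in(1,-1):
        ty=s*np.array([np.cos(a),np.sin(a),0]); tz=np.array([0,0,-1.]); T=Rn.from_matrix(np.c_[np.cross(ty,tz),ty,tz])
        r=(R.inv()*T).as_rotvec()
        if best is None or np.linalg.norm(r)<np.linalg.norm(best): best=r
    d=R.inv().apply(np.array([x,y,z])-o["eef_pos"])
    print("shift",(d/250).round(3),"turn",(best/(np.pi/2)).round(3),"j6",o["joint_positions"][5].round(2),"pos",o["eef_pos"].round(1),"t",o["clock"],"F",o["contact_force"].round(1),"gap",o["finger_gap"])
E
python3 - <<'E'
from h import *
D=pickle.load(open("side0.pkl","rb"))
P=np.array([plane(D,(220+u/6,130+v/6),24)[:2] for u,v in((540,318),(682,413),(527,512),(365,418))]); print(P.round(1),P.mean(0))
go(641,-112,150,96.8)
from workcell import ctrl; print(ctrl.finger_overhang)
E
```

```text
[[604.6 201.7]
 [613.2 118.8]
 [531.7 101.5]
 [513.8 184.2]] [565.80972703 151.54633594]
shift [-2.53  -1.488  0.38 ] turn [-0.001 -0.    -0.336] j6 -0.22 pos [209.1 481.4 244.8] t 0.1 F [-1.   0.1  0. ] gap 0.9993886301447408
14.0
```

```bash
python3 -m creep '[[-0.2,-0.12,0,0,0,0,0],[-0.4,-0.24,0,0,0,0,0],[-0.6,-0.36,0,0,0,0,0],[-0.8,-0.48,0,0,0,0,0],[-1,-0.59,0,0,0,0,0]]' 50; python3 -m creep '[[-0.2,-0.12,0,0,0,0,0],[-0.4,-0.24,0,0,0,0,0],[-0.6,-0.36,0,0,0,0,0],[-0.8,-0.48,0,0,0,0,0],[-1,-0.59,0,0,0,0,0]]'; python3 -c "
from h import *
go(641,-112,150,96.8)"
```

```text
clock: 0.72
eef_pos: [380.4, 244.9, 245.2]
ee_rot: [-0.0, 0.203, 0.979, -0.0]
contact_force: [1.7, 0.9, -0.3]
finger_gap: 1.001
grasp_force: 0.0
clock: 1.35
eef_pos: [551.0, 9.9, 245.1]
ee_rot: [-0.0, 0.204, 0.979, 0.0]
contact_force: [-0.3, 0.8, 0.3]
finger_gap: 0.999
grasp_force: 0.0
shift [-0.525 -0.304  0.38 ] turn [ 0.    -0.    -0.337] j6 -1.36 pos [551.    9.9 245.1] t 1.35 F [-0.3  0.8  0.3] gap 0.9994169062974158
```

```bash
python3 -m creep '[[-0.14,-0.08,0.1,0,0,-0.085,0],[-0.28,-0.16,0.2,0,0,-0.17,0],[-0.42,-0.24,0.3,0,0,-0.255,0],[-0.525,-0.304,0.38,0,0,-0.337,0],[-0.525,-0.304,0.38,0,0,-0.337,0]]'; python3 - <<'E'
from h import *
from workcell import ctrl
go(641,-112,22,96.8)
f=ctrl.grab_frame("wrist"); pickle.dump(f,open("w1.pkl","wb")); cv2.imwrite("pics/w1.png",f["image"])
E
```

```text
clock: 1.98
eef_pos: [640.0, -111.6, 147.6]
ee_rot: [-0.002, -0.059, 0.998, 0.001]
contact_force: [-1.0, 0.9, 0.5]
finger_gap: 1.003
grasp_force: 0.0
shift [-0.006 -0.003  0.502] turn [ 0.001 -0.002 -0.   ] j6 -2.04 pos [ 640.  -111.6  147.6] t 1.975 F [-1.   0.9  0.5] gap 1.003226313984338
```

View pics/w1.png

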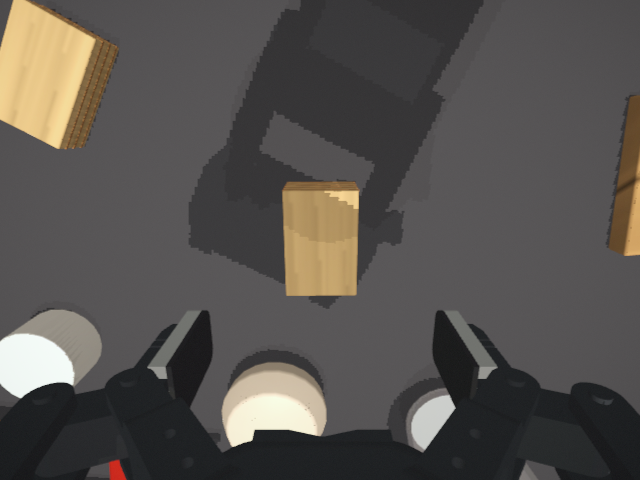

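The wrist view shows the thick spacer, with top-face corners at (283,191), (358,191), (357,295) and (286,295). The cream knob sits below it in the picture at about (274,410).

```bash
python3 - <<'E'
from h import *
f=pickle.load(open("w1.pkl","rb"))
P=np.array([plane(f,u,40)[:2] for u in((283,191),(358,191),(357,295),(286,295))]); print(P.round(1),P.mean(0).round(1))
d=(P[3]+P[2]-P[0]-P[1]);print("long axis deg",np.degrees(np.arctan2(d[1],d[0])))
print("knob far edge",plane(f,(274,362),30).round(0))
E
```

```text
[[ 607.9 -140.8]
 [ 602.5  -94.4]
 [ 672.9  -84.9]
 [ 678.4 -132.7]] [ 640.4 -113.2]
long axis deg 7.155088468314008
knob far edge [ 739. -137.   30.]
```

```bash
python3 -m creep '[[-0.005,-0.005,0.12,0,0,0,0],[-0.005,-0.005,0.25,0,0,0,0],[-0.005,-0.005,0.37,0,0,0,0],[-0.005,-0.005,0.45,0,0,0,0],[-0.005,-0.005,0.495,0,0,0,0]]'; python3 -m creep '[[0,0,0,0,0,0,0.7],[0,0,0,0,0,0,0.7],[0,0,0,0,0,0,0.7],[0,0,0,0,0,0,0.7],[0,0,0,0,0,0,0.7]]' 50
```

```text
clock: 2.65
eef_pos: [641.8, -110.9, 26.4]
ee_rot: [0.0, -0.06, 0.998, -0.0]
contact_force: [0.8, 0.3, 0.9]
finger_gap: 1.003
grasp_force: 0.0
clock: 3.28
eef_pos: [642.5, -111.6, 28.0]
ee_rot: [0.001, -0.06, 0.998, -0.0]
contact_force: [0.1, 0.4, 6.0]
finger_gap: 0.555
grasp_force: 53.3
```

```bash
python3 -m creep '[[0,0,-0.08,0,0,0,0.7],[0,0,-0.2,0,0,0,0.7],[0,0,-0.32,0,0,0,0.7],[0,0,-0.4,0,0,0,0.7],[0,0,-0.4,0,0,0,0.7]]'; python3 -c "
from h import *
go(567,151.3,130,101)"
```

```text
clock: 3.9
eef_pos: [642.4, -111.6, 129.0]
ee_rot: [0.002, -0.06, 0.998, -0.001]
contact_force: [-0.5, -0.1, -1.4]
finger_gap: 0.554
grasp_force: 52.5
shift [ 0.174  1.08  -0.007] turn [-0.001  0.002 -0.046] j6 -2.04 pos [ 642.4 -111.6  129. ] t 3.9 F [-0.5 -0.1 -1.4] gap 0.5537828922593727
```

```bash
python3 -m creep '[[0.04,0.2,0,0,0,-0.01,0.7],[0.08,0.4,0,0,0,-0.02,0.7],[0.12,0.6,0,0,0,-0.03,0.7],[0.15,0.8,0,0,0,-0.046,0.7],[0.174,1,0,0,0,-0.046,0.7]]'; python3 -c "
from h import *
go(567,151.3,65,101)"
```

```text
clock: 4.53
eef_pos: [567.6, 133.1, 125.9]
ee_rot: [-0.001, -0.096, 0.995, 0.0]
contact_force: [0.4, -0.3, -1.0]
finger_gap: 0.551
grasp_force: 52.5
shift [-0.012  0.072  0.244] turn [ 0.    -0.001 -0.   ] j6 -1.73 pos [567.6 133.1 125.9] t 4.525 F [ 0.4 -0.3 -1. ] gap 0.5511289137606696
```

```bash
python3 -m creep '[[-0.006,0.04,0.05,0,0,0,0.7],[-0.012,0.075,0.1,0,0,0,0.7],[-0.012,0.075,0.16,0,0,0,0.7],[-0.012,0.075,0.21,0,0,0,0.7],[-0.012,0.075,0.24,0,0,0,0.7]]'; python3 - <<'E'
from h import *
from workcell import ctrl
go(567,151.3,52,101)
f=ctrl.grab_frame("scene"); pickle.dump(f,open("s2.pkl","wb")); g=ctrl.grab_frame("side"); pickle.dump(g,open("d2.pkl","wb"))
a=cv2.resize(f["image"][165:305,350:500],None,fx=2.66,fy=2.66,interpolation=3);b=cv2.resize(g["image"][90:230,220:370],a.shape[1::-1],interpolation=3)
cv2.imwrite("pics/p2.png",np.hstack([a,b]))
E
```

```text
clock: 5.15
eef_pos: [568.0, 149.9, 65.4]
ee_rot: [-0.001, -0.095, 0.995, -0.0]
contact_force: [-0.3, 0.3, 0.0]
finger_gap: 0.554
grasp_force: 52.6
shift [0.003 0.006 0.054] turn [ 0.    -0.001 -0.001] j6 -1.7 pos [568.  149.9  65.4] t 5.15 F [-0.3  0.3  0. ] gap 0.5538676943246651
```

View pics/p2.png

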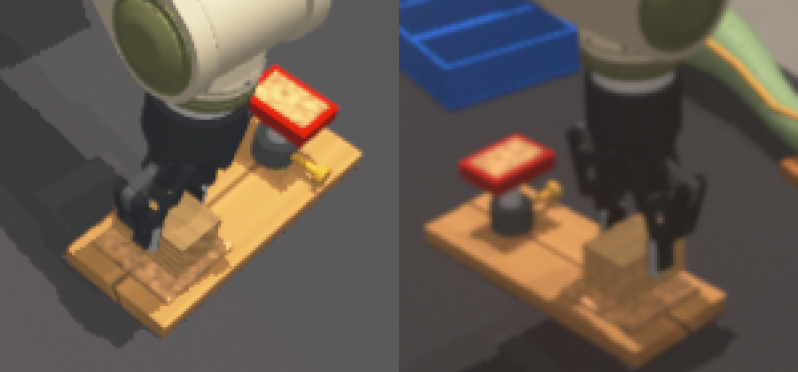

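The spacer hangs level above the middle of the cork seat in both views, at about (190,230) on the left and (620,260) on the right, and the rest is clear. I'll lower it now.

```bash
python3 -m creep '[[0.003,0.004,0.012,0,0,0,0.7],[0.003,0.004,0.024,0,0,0,0.7],[0.003,0.004,0.036,0,0,0,0.7],[0.003,0.004,0.046,0,0,0,0.7],[0.003,0.004,0.052,0,0,0,0.7]]'
```

```text
clock: 5.88
eef_pos: [567.2, 151.5, 53.4]
ee_rot: [-0.0, -0.096, 0.995, -0.0]
contact_force: [-0.2, 0.2, -1.3]
finger_gap: 0.556
grasp_force: 52.6
```

```bash
python3 -m creep '[[0,0,0.004,0,0,0,0.7],[0,0,0.008,0,0,0,0.7],[0,0,0.008,0,0,0,0.7],[0,0,0.008,0,0,0,0.7],[0,0,0.008,0,0,0,0.7]]'
```

```text
clock: 6.5
eef_pos: [567.2, 151.5, 51.9]
ee_rot: [0.0, -0.096, 0.995, -0.0]
contact_force: [-3.6, -1.1, 5.6]
finger_gap: 0.553
grasp_force: 53.2
```

```bash
python3 -m creep '[[0,0,0,0,0,0,0.2],[0,0,0,0,0,0,0],[0,0,0,0,0,0,0],[0,0,0,0,0,0,0],[0,0,0,0,0,0,0]]'; python3 -m creep '[[0,0,-0.06,0,0,0,0],[0,0,-0.2,0,0,0,0],[0,0,-0.4,0,0,0,0],[0,0,-0.55,0,0,0,0],[0,0,-0.6,0,0,0,0]]';  python3 - <<'E'
from h import *
from workcell import ctrl
go(558.3,-292.3,150,68)
f=ctrl.grab_frame("wrist"); pickle.dump(f,open("w2.pkl","wb")); cv2.imwrite("pics/w2.png",f["image"])
E
```

```text
clock: 7.12
eef_pos: [567.2, 151.5, 51.5]
ee_rot: [-0.0, -0.096, 0.995, -0.0]
contact_force: [0.6, 0.8, -0.7]
finger_gap: 1.0
grasp_force: 0.0
clock: 7.75
eef_pos: [567.8, 151.6, 204.7]
ee_rot: [0.002, -0.096, 0.995, -0.0]
contact_force: [0.6, 0.2, -1.0]
finger_gap: 1.003
grasp_force: 0.0
shift [ 0.377 -1.736  0.218] turn [0.    0.003 0.367] j6 -1.7 pos [567.8 151.6 204.7] t 7.75 F [ 0.6  0.2 -1. ] gap 1.0026200215589944
```

View pics/w2.png

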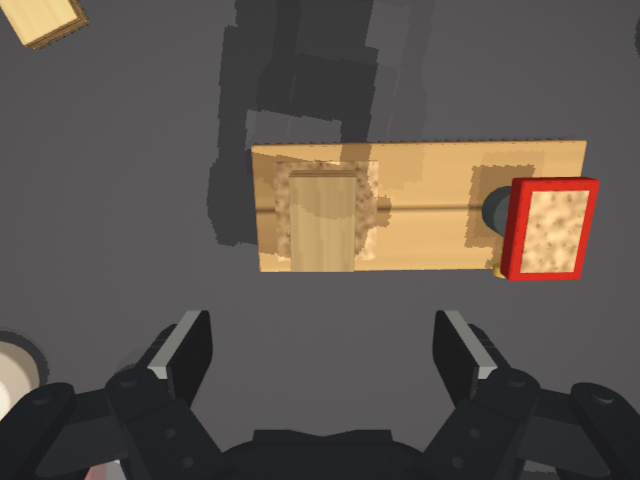

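The thick spacer lies flat on the seat, with top corners at about (290,177), (357,177), (355,271) and (291,271). The seat's top edge runs from (276,161) to (378,161). The rest's red top face spans (517,179), (598,180), (581,279) and (508,279).

```bash
python3 - <<'E'
from h import *
f=pickle.load(open("w2.pkl","rb"))
P=np.array([plane(f,u,64)[:2] for u in((290,177),(357,177),(355,271),(291,271))]); print("block",P.round(1).tolist(),P.mean(0).round(1))
Q=np.array([plane(f,u,24)[:2] for u in((276,161),(378,161),(376,262))]); print("seat",Q.round(1).tolist(),(Q[0]+Q[2])/2, [np.linalg.norm(Q[i]-Q[i+1]) for i in(0,1)])
# stand outline at z=18
W=np.array([plane(f,u,18)[:2] for u in((253,147),(586,141),(261,271))]); print("stand",W.round(1).tolist(),np.linalg.norm(W[1]-W[0]),np.linalg.norm(W[2]-W[0]))
E
```

```text
block [[534.7, 121.0], [525.8, 167.2], [595.5, 181.1], [604.7, 133.4]] [565.2 150.7]
seat [[530.6, 105.8], [515.3, 185.5], [599.2, 203.9]] [564.94001579 154.85385839] [np.float64(81.14784916806478), np.float64(85.93173132602925)]
stand [[524.0, 85.5], [469.0, 345.9], [629.0, 106.9]] 266.1926718482454 107.17363952522551
```

```bash
python3 -m creep '[[0.04,-0.2,0,0,0,0,0],[0.08,-0.4,0,0,0,0,0],[0.12,-0.6,0,0,0,0,0],[0.16,-0.8,0,0,0,0,0],[0.2,-1,0,0,0,0,0]]'; python3 -m creep '[[0.04,-0.18,0.05,0,0,0.09,0],[0.08,-0.36,0.1,0,0,0.18,0],[0.12,-0.54,0.15,0,0,0.27,0],[0.177,-0.736,0.218,0,0,0.367,0],[0.177,-0.736,0.218,0,0,0.367,0]]'; python3 - <<'E'
from h import *
from workcell import ctrl
go(558.3,-292.3,18,68)
f=ctrl.grab_frame("wrist"); pickle.dump(f,open("w3.pkl","wb"))
m=cv2.inRange(cv2.cvtColor(f["image"],cv2.COLOR_BGR2HSV),(8,60,60),(32,255,255))
for c in cv2.findContours(m,0,1)[0]:
    if cv2.contourArea(c)>2000: 
        (p,s,a)=cv2.minAreaRect(c); print(p,s,a,cv2.approxPolyDP(cv2.convexHull(c),4,True)[:,0].tolist())
cv2.imwrite("pics/w3.png",f["image"])
E
```

```text
clock: 8.43
eef_pos: [565.1, -104.9, 200.2]
ee_rot: [-0.001, -0.096, 0.995, 0.001]
contact_force: [1.1, -0.0, -0.6]
finger_gap: 0.999
grasp_force: 0.0
clock: 9.05
eef_pos: [555.6, -294.9, 143.7]
ee_rot: [-0.002, 0.194, 0.981, 0.001]
contact_force: [0.2, 0.9, 0.3]
finger_gap: 1.002
grasp_force: 0.0
shift [-0.009  0.013  0.503] turn [ 0.001 -0.003 -0.004] j6 -1.85 pos [ 555.6 -294.9  143.7] t 9.05 F [0.2 0.9 0.3] gap 1.0022837497116375
(325.0, 238.0) (108.0, 74.0) 90.0 [[359, 184], [359, 292], [292, 292], [289, 186]]
```

View pics/w3.png

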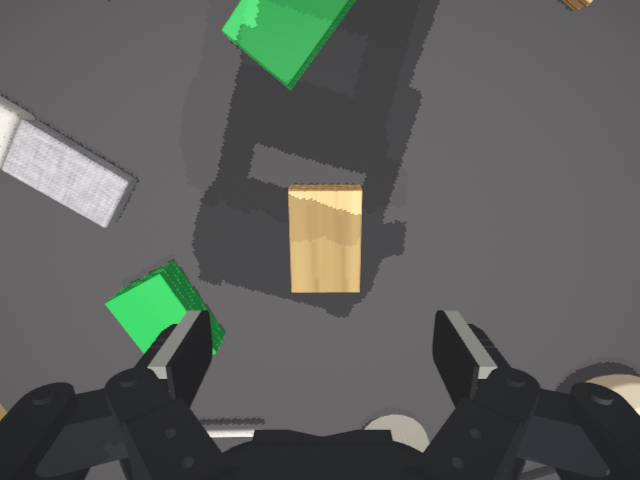

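The medium spacer sits at (325,240), with top corners at (290,190), (361,190), (359,292) and (292,292). The green look-alikes at (165,310) and (285,40) are outside the fingers' path.

```bash
python3 - <<'E'
from h import *
f=pickle.load(open("w3.pkl","rb"))
P=np.array([plane(f,u,28)[:2] for u in((290,190),(361,190),(359,292),(292,292))]); c=P.mean(0);print(P.round(1).tolist(),c)
d=(P[3]+P[2]-P[0]-P[1]);print("long axis deg",np.degrees(np.arctan2(d[1],d[0])))
go(c[0]*.6+558.3*.4,c[1]*.6-292.3*.4,18,68)
E
```

```text
[[515.9, -301.6], [533.4, -259.3], [599.9, -286.0], [582.0, -329.3]] [ 557.8143708  -294.03113781]
long axis deg -22.273821134247335
shift [-0.008  0.002  0.507] turn [ 0.001 -0.002 -0.002] j6 -1.86 pos [ 556.3 -293.2  144.9] t 9.1 F [-0.3  1.3  0. ] gap 0.9999571956348362
```

```bash
python3 -m creep '[[-0.004,0,0.12,0,0,0,0],[-0.004,0,0.25,0,0,0,0],[-0.004,0,0.37,0,0,0,0],[-0.004,0,0.46,0,0,0,0],[-0.004,0,0.51,0,0,0,0]]'; python3 -m creep '[[0,0,0.006,0,0,0,0],[0,0,0.012,0,0,0,0],[0,0,0.012,0,0,0,0],[0,0,0.012,0,0,0,0],[0,0,0.012,0,0,0,0]]'; python3 -c "
from h import *
go(558,-293.3,17,68)"
```

```text
clock: 9.72
eef_pos: [558.2, -291.4, 18.3]
ee_rot: [-0.001, 0.19, 0.982, 0.001]
contact_force: [1.0, 0.2, -0.1]
finger_gap: 1.003
grasp_force: 0.0
clock: 10.35
eef_pos: [558.4, -293.0, 16.8]
ee_rot: [0.0, 0.191, 0.982, -0.0]
contact_force: [-0.3, 0.5, -0.3]
finger_gap: 1.003
grasp_force: 0.0
shift [ 0.001 -0.002 -0.001] turn [-0.  0. -0.] j6 -1.85 pos [ 558.4 -293.    16.8] t 10.35 F [-0.3  0.5 -0.3] gap 1.0027411874185796
```

```bash
python3 -m creep '[[0,0,0,0,0,0,0.7],[0,0,0,0,0,0,0.7],[0,0,0,0,0,0,0.7],[0,0,0,0,0,0,0.7],[0,0,0,0,0,0,0.7]]' 50; python3 -m creep '[[0,0,-0.08,0,0,0,0.7],[0,0,-0.2,0,0,0,0.7],[0,0,-0.35,0,0,0,0.7],[0,0,-0.5,0,0,0,0.7],[0,0,-0.6,0,0,0,0.7]]'; python3 -c "
from h import *
go(566.5,151.3,167,101)"
```

```text
clock: 10.98
eef_pos: [558.5, -293.0, 16.8]
ee_rot: [0.0, 0.191, 0.982, -0.0]
contact_force: [0.2, -0.0, 2.7]
finger_gap: 0.549
grasp_force: 52.8
clock: 11.6
eef_pos: [558.5, -293.0, 169.7]
ee_rot: [0.001, 0.191, 0.982, -0.001]
contact_force: [0.6, -0.7, -0.9]
finger_gap: 0.553
grasp_force: 52.4
shift [0.637 1.659 0.008] turn [-0.001  0.001 -0.367] j6 -1.85 pos [ 558.5 -293.   169.7] t 11.6 F [ 0.6 -0.7 -0.9] gap 0.55305080839848
```

```bash
python3 -m creep '[[0.07,0.19,0,0,0,0,0.7],[0.15,0.4,0,0,0,0,0.7],[0.23,0.6,0,0,0,0,0.7],[0.31,0.8,0,0,0,0,0.7],[0.38,1,0,0,0,0,0.7]]'; python3 -m creep '[[0.06,0.17,0,0,0,-0.09,0.7],[0.12,0.33,0,0,0,-0.18,0.7],[0.19,0.49,0,0,0,-0.27,0.7],[0.24,0.62,0,0,0,-0.367,0.7],[0.257,0.659,0,0,0,-0.367,0.7]]'; python3 -c "
from h import *
go(566.5,151.3,95,101)"
```

```text
clock: 12.22
eef_pos: [563.8, -23.7, 167.7]
ee_rot: [0.0, 0.191, 0.982, -0.0]
contact_force: [0.5, -0.4, -0.4]
finger_gap: 0.551
grasp_force: 52.4
clock: 12.85
eef_pos: [566.1, 152.9, 167.4]
ee_rot: [0.0, -0.097, 0.995, -0.0]
contact_force: [1.3, -0.3, -0.3]
finger_gap: 0.551
grasp_force: 52.4
shift [-0.    -0.007  0.29 ] turn [-0.     0.     0.001] j6 -1.7 pos [566.1 152.9 167.4] t 12.85 F [ 1.3 -0.3 -0.3] gap 0.5511853074170218
```

```bash
python3 -m creep '[[0,-0.006,0.08,0,0,0,0.7],[0,-0.006,0.17,0,0,0,0.7],[0,-0.006,0.25,0,0,0,0.7],[0,-0.006,0.29,0,0,0,0.7],[0,-0.006,0.29,0,0,0,0.7]]';python3 -m creep '[[0,0,0.01,0,0,0,0.7],[0,0,0.02,0,0,0,0.7],[0,0,0.03,0,0,0,0.7],[0,0,0.04,0,0,0,0.7],[0,0,0.045,0,0,0,0.7]]'
```

```text
clock: 13.48
eef_pos: [566.6, 149.4, 94.1]
ee_rot: [-0.0, -0.095, 0.995, -0.0]
contact_force: [-0.2, -0.0, -0.5]
finger_gap: 0.554
grasp_force: 52.4
clock: 14.1
eef_pos: [566.6, 149.9, 82.6]
ee_rot: [-0.0, -0.096, 0.995, -0.0]
contact_force: [-0.3, -0.3, -0.0]
finger_gap: 0.547
grasp_force: 52.4
```

```bash
python3 -m creep '[[0,0.002,0.004,0,0,0,0.7],[0,0.004,0.008,0,0,0,0.7],[0,0.004,0.008,0,0,0,0.7],[0,0.004,0.008,0,0,0,0.7],[0,0.004,0.008,0,0,0,0.7]]'
```

```text
clock: 14.72
eef_pos: [566.5, 150.9, 80.8]
ee_rot: [0.0, -0.096, 0.995, 0.0]
contact_force: [-0.8, 0.6, 0.0]
finger_gap: 0.551
grasp_force: 52.4
```

```bash
python3 -m creep '[[0,0,0.003,0,0,0,0.7],[0,0,0.006,0,0,0,0.7],[0,0,0.006,0,0,0,0.7],[0,0,0.006,0,0,0,0.7],[0,0,0.006,0,0,0,0.7]]'
```

```text
clock: 15.35
eef_pos: [566.5, 150.9, 80.8]
ee_rot: [0.0, -0.096, 0.995, -0.0]
contact_force: [-6.4, -1.2, 12.4]
finger_gap: 0.551
grasp_force: 54.1
```

Contact made (12 N). Releasing and rising.

```bash
python3 -m creep '[[0,0,0,0,0,0,0.2],[0,0,0,0,0,0,0],[0,0,0,0,0,0,0],[0,0,0,0,0,0,0],[0,0,0,0,0,0,0]]'; python3 -m creep '[[0,0,-0.05,0,0,0,0],[0,0,-0.15,0,0,0,0],[0,0,-0.3,0,0,0,0],[0,0,-0.45,0,0,0,0],[0,0,-0.55,0,0,0,0]]';  python3 - <<'E'
from h import *
from workcell import ctrl
w=ctrl.grab_frame("wrist"); g=ctrl.grab_frame("side"); pickle.dump((w,g),open("e.pkl","wb"))
a=cv2.resize(w["image"],(400,300));b=cv2.resize(g["image"][110:230,210:370],(400,300),interpolation=3)
cv2.imwrite("pics/e.png",np.hstack([a,b]))
E
```

```text
clock: 15.98
eef_pos: [566.5, 150.8, 79.2]
ee_rot: [-0.0, -0.096, 0.995, -0.0]
contact_force: [0.5, -0.0, 0.7]
finger_gap: 0.998
grasp_force: 0.0
clock: 16.6
eef_pos: [566.7, 150.9, 219.7]
ee_rot: [0.001, -0.096, 0.995, -0.0]
contact_force: [0.1, -0.2, -0.4]
finger_gap: 0.998
grasp_force: 0.0
```

View pics/e.png

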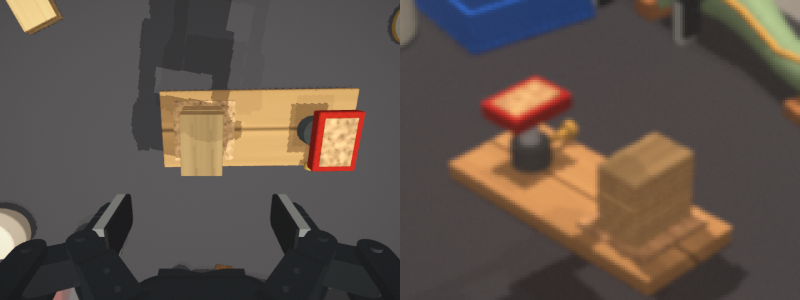

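The stack stands flush and level on the middle of the seat, at wrist-view (202,140) and side-view (645,185). Its top is about level with the rest, and the gripper is clear.

```bash
python3 -c "
from workcell import ctrl
print(ctrl.sign_off())"
```

```text
the job is handed in; nothing more can be done
None
```

The job is handed in, and no verdict came back: the thick spacer lies on the seat with the medium one on it (68 mm against a measured gap of about 67 mm), level in the last pictures, thick centred within about 5 mm, both released after about 17 s.

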